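# Sweep the leftover components into the collecting bay

### The job

After the practical, three loose components are left on the bench: a blue relay, a green terminal block and a black pulley. Sweep them along the bench with closed fingers, through the open side of the aluminium collecting bay, until all three lie flat and fully inside it. Only push them, never lift them, and leave the other things on the bench where they are.

Things in the scene. Friction and masses are not known exactly. Their poses are not given: they have to be found in the camera images.
- bay: Collecting bay fixed to the bench: three aluminium walls, 22 mm high and 6 mm thick, around a yellow floor flush with the bench (no lip to cross). Inside it is 190 mm wide (along its x) and 120 mm deep (along its y). Origin: centre of the floor, at bench height (z up). Its -y side is the open mouth, at y = -60 mm; the back wall's inner face is at y = +60 mm and the side walls' inner faces at x = -95 and +95 mm. The mouth faces roughly to the robot's right.
- relay_center (a point): Blue relay, a loose rectangular block 32 x 24 mm and 18 mm high (22 g) with a white patch on top, lying flat on the bench before the mouth at any yaw; the point is its centre, 9 mm above the bench; x along its 32 mm side.
- block_center (a point): Green screw terminal block with three steel screws, loose, 38 x 18 mm and 16 mm high (20 g), lying flat on the bench before the mouth at any yaw; the point is its centre, 8 mm above the bench; x along its 38 mm side.
- pulley_center (a point): Black pulley, a loose disc 40 mm in diameter and 14 mm high (35 g) with a brass hub on top, lying flat on the bench before the mouth; the point is its centre, 7 mm above the bench.
- capacitor_center (a point): Leave alone: copper-coloured can capacitor standing upright, 26 mm in diameter, 40 mm high; the point is its centre, 20 mm up. It stands to one side of the way into the bay.
- motor_center (a point): Leave alone: small steel motor standing upright, 32 mm in diameter, 51 mm high with its shaft; the point is 20 mm up. It stands to one side of the way into the bay.
- dial_center (a point): Leave alone: red control knob lying loose, 34 mm in diameter, 22 mm high; the point is its centre, 11 mm up. It lies farther from the mouth than the three components.
- transformer_center (a point): Leave alone: small transformer, dark steel with an orange winding, 34 x 36 mm, 24 mm high; the point is its centre, 12 mm up. It lies farther from the mouth than the three components.
- driver_grip (a point): Leave alone: orange-handled screwdriver lying on the bench, 170 mm long; the point is in its handle; x along it towards the tip.
- jar_center (a point): Leave alone: amber jar with a white cap, 52 mm in diameter, 60 mm high, standing; the point is its centre, 30 mm up.
There are look-alikes about, which are no part of the job. Of the things shaped like the part that bears pulley_center, the black one is meant.

How it is judged:
At the end, for the whole second after the job is handed in: Relay, terminal block and pulley lie flat on the bay floor (tilt under 0.3 rad, under 6 mm of lift), between its walls and fully behind the mouth line: in the bay frame the centre has y above -49.5 mm (relay), -52.5 mm (block), -41.5 mm (pulley), y below 60 mm and x within 95 mm (y of relay_center in the frame of bay between -0.0495 and 0.06 m and x of relay_center in the frame of bay between -0.095 and 0.095 m and height (world z) of relay_center below 0.015 m and angle between each of relay_center, block_center, pulley_center's own z axis and vertical below 0.3 rad and y of block_center in the frame of bay between -0.0525 and 0.06 m and x of block_center in the frame of bay between -0.095 and 0.095 m and height (world z) of block_center below 0.014 m and y of pulley_center in the frame of bay between -0.0415 and 0.06 m and x of pulley_center in the frame of bay between -0.095 and 0.095 m and height (world z) of pulley_center below 0.013 m); the robot touches nothing.
It fails at once if the relay, terminal block or pulley is lifted off the bench (centre more than 10 mm above where it sits) (height (world z) of relay_center above 0.019 m or height (world z) of block_center above 0.018 m or height (world z) of pulley_center above 0.017 m).
It fails at once if one of the other loose things (capacitor, motor, dial, transformer, screwdriver, jar) is moved more than 15 mm (distance of any of capacitor_center, motor_center, dial_center, transformer_center, driver_grip, jar_center from where it was at the start of the episode above 0.015 m).
It also fails if it takes over 51 s, if anything falls off the work surface, if the arm or the gripper's body presses on something with over 40 N, if the wrist force passes 120 N, or if a joint passes its speed limit or range.

### The arm

A 7-joint arm with a two-finger parallel gripper is mounted at the origin on the work surface. World frame = base frame: x ahead of the robot, y to its left, z up, the work surface at z = 0. Lengths are in m, angles in rad, forces in N, time in s.
With the tool pointing down it reaches from about 0.4 to 0.85 m from the base axis. Payload 10.4 kg.
Tool frame: the origin (TCP) lies midway between the tips of the shut fingers; the grasp point (between the pads) lies 19 mm behind it (manip.tcp_to_grasp is the distance from the TCP to the grasp point, in m); x points along the fingers, y is the direction in which the jaws open and shut, and the axes are right-handed (so a half turn about x gives the same grasp; the last joint's range is limited). The gripper opens to 85 mm and grips with 20 to 120 N. Pads are 22 mm wide; open, the fingers measure 114 mm over their backs; the gripper's body (76 mm by 85 mm) begins 54 mm behind the grasp point. The pads swing forward as they close: fully open they stand 13 mm farther back than shut.
Start: joints at [1.142, 0.332, -0.065, 1.46, 0.022, 1.35, -0.088], TCP at [0.247, -0.574, 0.231] pointing down, gripper open.
Joint ranges: [-2.6, 2.6], [-0.5, 2.12], [-1.47, 1.34], [0.16, 2.42], [-1.27, 4.41], [0.06, 2.06], [-2.6, 2.6]. Speed limits (rad/s): [2.22, 2.22, 2.79, 2.79, 3.14, 3.14, 3.14].

### API

Orientations are given as a unit quaternion [x, y, z, w].
In Python, from workcell import monitor, viewer, manip gives the robot as it stands. The module is installed in compiled form; this text tells all that it offers.
- The arm moves only by the tool send_rows, never from a script. Its arguments are lists of equal length, an entry for each row: "grip": the closure in counts, from 0 (fully open) to 255 (shut); "offset": the shift along the tool's x, y, z in mm, a list of three; "twist": the turn about the tool's x in degrees. In form: {"grip": [grip, ...], "offset": [[tx, ty, tz], ...], "twist": [twist, ...]}. A call has exactly 5 rows; each row is the pose to reach, as a shift and turn from the pose commanded when the call began, along the tool's axes at that moment; what a row does not reach only later rows make up. A row lasts 1/12 s, in which the tool goes at most 41.7 mm and 7.16 degrees, less where a joint would pass 70% of its speed; a pose out of reach is approached as far as the arm can. A call with a gripper value outside its range is refused whole. The fingers move at their own pace and stop on an object; "newtons" is the grip in N (left out, the last holds). Time passes only in rows, so rows that repeat a pose let the fingers close, or fill a call up. It gives the time, the measured TCP pose, the force and the opening at its end, in the units of the state.
- monitor.get_obs(): the state, without advancing time (a new reading comes with each control period).
- viewer.camera(name): name is "side" or "top"; returns (picture, depth): 384x512x3 uint8, blue, green, red; 384x512 float32, m along the optical axis (not along the pixel's ray), 0 where there is no reading.
- viewer.camera_model(name): a dict with "camera_matrix" (3x3 intrinsics, pixels), "R" (3x3) and "t" (3): a world point X has camera coordinates R X + t. Camera axes: x right, y down, z forward; pixel columns grow to the right and rows downward; lengths in m; the calibration is good to about 2 mm. A picture is of the moment at which its call begins. camera_model takes no time and is no camera call.
- manip.hand_in(): hands the job in, once; it reports no verdict.
Trained networks look in the newest picture that a camera, given by its name, has taken for a name from the list of things; names that differ only in an ending like _2 or _b are one class to them, and where a whole thing is asked for, a point or a joint stands for the part that bears it (a point fixed in the world has none). Each returns a list of dicts, best first, with "score" (0 to 1); they miss things now and then, are a little off and sometimes report something else, mostly with a low value. They report only what shows in the picture. A call takes as long as a camera call. They do not tell look-alikes from the thing itself.
- viewer.recognise(target, camera): "box" ([left, top, width, height] in pixels, round what is visible of it).
- viewer.regions_of(target, camera): "region" (384x512 bool, what is visible of it) and "box" ([left, top, width, height] in pixels, round what is visible of it).
- viewer.spot_point(target, camera): "position" ([column, row] in pixels: a listed point, or the origin of a listed thing).
The state is a dict: "clock": time; "joint_pos": joint angles; "joint_velocities": joint speeds; "tau": joint torques, N m; "position": TCP position; "ee_rot": TCP orientation; "ft_force": force on the tool from outside, world axes, zero at the start; "torque": the same for the moment, N m; "grip_width": opening from 0.0 (shut) to 1.0 (fully open).
Only numpy, scipy, OpenCV 4.12 (cv2) and the standard library are available. Lean on these libraries where they do the work, as an engineer would, in place of code of your own. Each camera call takes 0.05 s, during which the arm holds its last target.

## Working session

There is one attempt and no reset: what is moved stays moved. The work goes in short steps, Python scripts to look and compute and a tool call to move; the robot and the scene stay as the last step left them, time stands still between calls to the robot, and variables do not carry over. Pictures are saved under pics/ and viewed, and the job is handed in when it is done.

Besides the shell and the picture viewer there is one more tool, called after ">>>" as name([rows], argument=value, ...), one row to a line, values as JSON. send_rows: Moves the arm, as the interface text tells. Its arguments: {"type":"object","properties":{"grip":{"type":"array","items":{"type":"number"}},"offset":{"type":"array","items":{"type":"array","items":{"type":"number"}}},"twist":{"type":"array","items":{"type":"number"}},"newtons":{"type":"number"}},"required":["grip","offset","twist"]}

```bash
mkdir -p pics; ls; python3 - <<'E'
from workcell import monitor, viewer, manip
import cv2
for n in ["top","side"]:
    p,d=viewer.camera(n); cv2.imwrite(f"pics/{n}0.png",p)
    m=viewer.camera_model(n); print(n,m)
print(monitor.get_obs())
E
```

```text
pics
top {'camera_matrix': array([[370.41820074,   0.        , 248.39383656],
       [  0.        , 370.41820074, 193.04550478],
       [  0.        ,   0.        ,   1.        ]]), 'R': array([[-0.04211061, -0.99909958,  0.00516939],
       [-0.97313114,  0.03984272, -0.22677818],
       [ 0.22636803, -0.01458026, -0.97393271]]), 't': array([-0.05699993,  0.5591562 ,  0.86273703])}
side {'camera_matrix': array([[408.26630594,   0.        , 258.08930531],
       [  0.        , 408.26630594, 194.1288376 ],
       [  0.        ,   0.        ,   1.        ]]), 'R': array([[-0.75090652, -0.66037122,  0.00701796],
       [-0.45026505,  0.50416362, -0.73693991],
       [ 0.48311571, -0.55653292, -0.67592183]]), 't': array([0.36013552, 0.32527869, 0.63437964])}
{'clock': 0.1, 'joint_pos': array([ 1.14237255,  0.33278908, -0.0646958 ,  1.46082998,  0.0216242 ,
        1.34993011, -0.08852817]), 'joint_velocities': array([-0.00018131, -0.00079323,  0.00077083, -0.00232319, -0.00058287,
       -0.00023132,  0.00092881]), 'tau': array([ 1.51176966e-03, -6.26750779e+01,  4.92741633e-02, -3.92429852e+01,
        1.62235141e-02,  7.03603146e-03, -1.21161023e-06]), 'position': array([ 0.24659064, -0.57393541,  0.23062079]), 'ee_rot': array([-0.69248193, -0.14292459,  0.6927184 , -0.1420653 ]), 'ft_force': array([ 0.59215081, -0.21453428,  0.52033357]), 'torque': array([ 0.0170626 , -0.04160825, -0.03360216]), 'grip_width': 0.994821912051195}
```

View pics/top0.png

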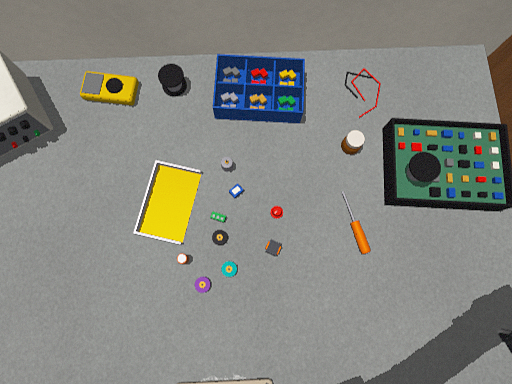

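View pics/side0.png

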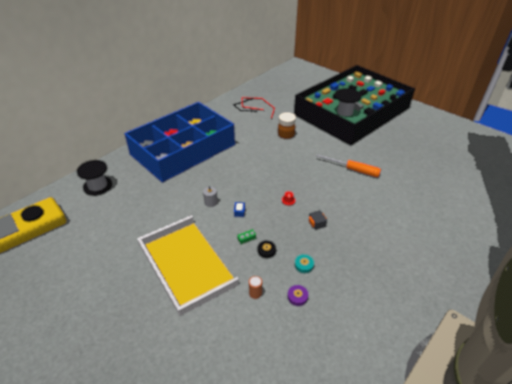

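The top picture shows the relay at (236,190), the terminal block at (218,217) and the bay around (170,203) with its mouth to the right. Pulley look-alikes are black (220,237), teal (229,269) and purple (203,284), plus a black spool at (172,80). I choose the black disc at (220,237) and will check it in a crop.

```bash
cat > h.py <<'E'
from workcell import monitor, viewer, manip
import cv2, numpy as np
def ray(n,u,v,z):
    m=viewer.camera_model(n);K=m["camera_matrix"];R=m["R"];t=m["t"]
    c=-R.T@t; d=R.T@np.linalg.solve(K,[u,v,1.]); return c+d*(z-c[2])/d[2]
def proj(n,X):
    m=viewer.camera_model(n); c=m["R"]@np.asarray(X)+m["t"]; p=m["camera_matrix"]@c; return p[:2]/p[2]
E
python3 - <<'E'
from h import *
Z=dict(bay=0,relay_center=.009,block_center=.008,pulley_center=.007,capacitor_center=.02,motor_center=.02,dial_center=.011,transformer_center=.012,driver_grip=.012,jar_center=.03)
for n in ["top","side"]:
    p,d=viewer.camera(n)
    cv2.imwrite(f"pics/{n}crop.png",cv2.resize(p[140:310,120:300] if n=="top" else p[170:320,130:340],None,fx=3.5,fy=3.5,interpolation=cv2.INTER_CUBIC))
    for k,z in Z.items():
        for r in viewer.spot_point(k,n)[:3]:
            u,v=r["position"]; print(n,k,round(r["score"],2),np.round([u,v]),np.round(ray(n,u,v,z)[:2],4))
print(monitor.get_obs()["clock"])
# bay floor region by colour, top
p,_=viewer.camera("top"); h=cv2.cvtColor(p,cv2.COLOR_BGR2HSV)
m=cv2.inRange(h,(22,150,120),(35,255,255)); m[:, :120]=0
c=max(cv2.findContours(m,0,2)[0],key=cv2.contourArea)
W=np.array([ray("top",*q[0],0)[:2] for q in c],np.float32)
r=cv2.minAreaRect(W*1000);print(r,cv2.boxPoints(r))
E
```

```text
top bay 0.68 [170. 205.] [0.5481 0.1298]
top relay_center 0.46 [237. 191.] [ 0.5755 -0.0509]
top block_center 0.69 [218. 216.] [0.5107 0.0022]
top pulley_center 0.52 [231. 267.] [ 0.3778 -0.0289]
top pulley_center 0.52 [205. 290.] [0.3257 0.0384]
top pulley_center 0.51 [221. 236.] [ 0.4579 -0.0048]
top capacitor_center 0.64 [184. 260.] [0.4011 0.0895]
top motor_center 0.58 [228. 168.] [ 0.6385 -0.0302]
top transformer_center 0.44 [273. 247.] [ 0.4243 -0.139 ]
top driver_grip 0.82 [358. 236.] [ 0.4436 -0.3603]
top jar_center 0.68 [352. 143.] [ 0.6897 -0.365 ]
side bay 0.94 [190. 265.] [0.5499 0.1298]
side relay_center 0.61 [242. 209.] [ 0.5737 -0.0522]
side block_center 0.47 [247. 237.] [0.5081 0.0029]
side pulley_center 0.85 [304. 261.] [ 0.379  -0.0275]
side pulley_center 0.76 [299. 297.] [0.3366 0.0473]
side pulley_center 0.67 [266. 251.] [0.4545 0.0034]
side capacitor_center 0.77 [256. 284.] [0.409  0.0861]
side motor_center 0.8 [208. 198.] [ 0.6495 -0.0159]
side dial_center 0.52 [288. 194.] [ 0.5262 -0.1602]
side transformer_center 0.86 [316. 219.] [ 0.4275 -0.1357]
side driver_grip 0.68 [360. 169.] [ 0.4465 -0.3548]
side jar_center 0.98 [286. 124.] [ 0.6997 -0.3712]
1.2
((554.184814453125, 128.22657775878906), (119.16693115234375, 189.12049865722656), 74.3699722290039) [[447.06802   96.32327 ]
 [629.1951    45.369564]
 [661.30164  160.12988 ]
 [479.1745   211.08359 ]]
```

View pics/topcrop.png

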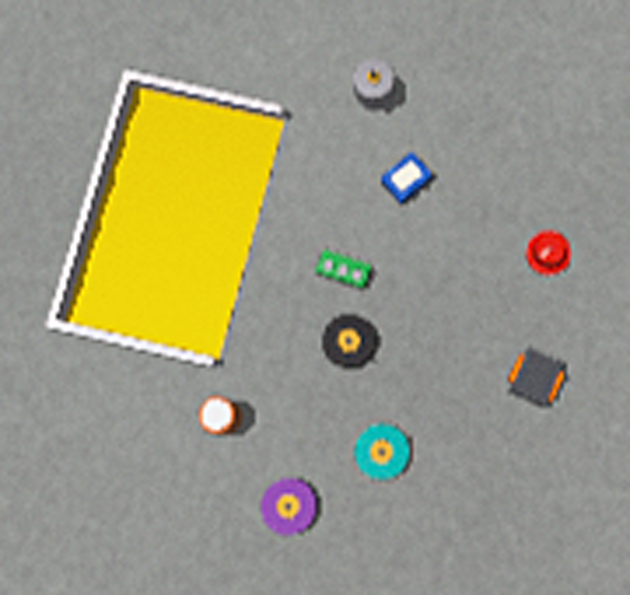

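```bash
cat >> h.py <<'E'
from scipy.spatial.transform import Rotation as Ro
dy=np.array([.2695,.963]); ex=np.array([.963,-.2695]); O=np.array([.5525,.1285])
def bay(X): d=np.asarray(X)[:2]-O; return np.round(1000*np.array([d@ex,d@dy]),1)
def world(bx,by,z): return np.r_[O+ex*bx/1000+dy*by/1000,z]
def segs(n,lo,hi,z,box,amin=25):
    p,_=viewer.camera(n); x0,x1,y0,y1=box
    m=cv2.inRange(cv2.cvtColor(p,cv2.COLOR_BGR2HSV),lo,hi); k=np.zeros_like(m);k[y0:y1,x0:x1]=m[y0:y1,x0:x1]
    out=[]
    for c in cv2.findContours(k,0,2)[0]:
        if cv2.contourArea(c)<amin: continue
        (u,v),s,a=cv2.minAreaRect(c); out.append((round(u,1),round(v,1),bay(ray(n,u,v,z))))
    return p,out
def tool():
    o=monitor.get_obs(); R=Ro.from_quat(o["ee_rot"]).as_matrix(); return o,R
def go(bx,by,z):
    o,R=tool(); print("offset mm",np.round(R.T@(world(bx,by,z)-o["position"])*1000,1))
def stat():
    o,R=tool(); print("clk",round(o["clock"],2),"bay",bay(o["position"]),"z",round(o["position"][2],4),"F",np.round(o["ft_force"],1),"grip",round(o["grip_width"],3),
     "toolx",np.round(R[:,0],3),"y in bay",np.round([R[:2,1]@ex,R[:2,1]@dy],3),"ang y",round(np.degrees(np.arctan2(R[:2,1]@dy,R[:2,1]@ex)),1))
def look(tag,crop=(120,300,140,310)):
    p,a=segs("top",(100,120,50),(125,255,255),.014,(120,310,140,300)); print("relay",a)
    _,a=segs("top",(50,100,50),(75,255,255),.014,(120,310,140,300)); print("block",a)
    _,a=segs("top",(0,0,0),(180,120,60),.012,(150,260,140,260),60); print("dark",a)
    x0,x1,y0,y1=crop; cv2.imwrite(f"pics/{tag}.png",cv2.resize(p[y0:y1,x0:x1],None,fx=3.5,fy=3.5,interpolation=cv2.INTER_CUBIC))
    stat()
E
python3 - <<'E'
from h import *
look("a1")
o,R=tool();print(np.round(R,3))
go(-7,-185,.1)
print(proj("top",world(-95,-60,0)),proj("top",world(95,-60,0)),proj("top",world(-95,60,0)),proj("top",world(95,60,0)))
print(proj("side",world(-95,-60,0)),proj("side",world(95,-60,0)),proj("side",world(-95,60,0)),proj("side",world(95,60,0)))
E
```

```text
relay [(235.7, 190.4, array([  70.7, -163.2]))]
block [(217.6, 216.2, array([  -7.3, -133.6]))]
dark [(220.0, 237.0, array([ -58.1, -152.8]))]
clk 1.4 bay [-105.1 -759.2] z 0.2313 F [ 0.2  0.4 -0.2] grip 0.997 toolx [ 0. -0. -1.] y in bay [ 0.628 -0.778] ang y -51.1
[[ 0.     0.395 -0.919]
 [-0.    -0.919 -0.395]
 [-1.     0.    -0.   ]]
offset mm [ 131.3 -385.4 -436.8]
[182.17954392 243.13944209] [200.98866859 174.60474947] [137.84790872 232.56319484] [158.4031097  164.85259944]
[238.84284909 283.17378299] [194.96924744 223.36141529] [182.60773967 312.86147041] [143.87059535 245.66101486]
```

```bash
python3 - <<'E'
import cv2
p=cv2.imread("pics/side0.png");cv2.imwrite("pics/sidecrop2.png",cv2.resize(p[190:320,120:330],None,fx=3.5,fy=3.5))
E
```

```text
(no output)
```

View pics/sidecrop2.png

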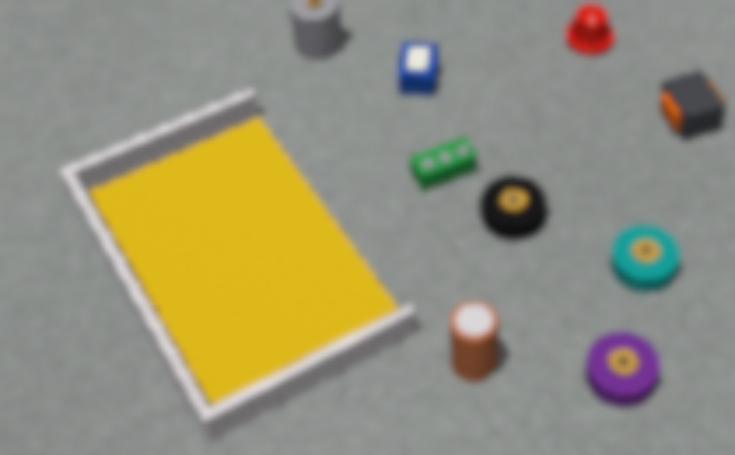

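The side crop shows the black disc with the brass hub, on its own and unlike the teal and purple ones. The bay corners also agree in both cameras. Now I'll approach with the fingers shut.

>>> send_rows([
  [0,-26,-30],
  [0,-52,-60],
  [0,-78,-90],
  [0,-104,-120],
  [0,-130,-150],
], grip=[255,255,255,255,255], twist=[-7,-14,-21,-28,-35])

```text
clock: 1.82
position: [0.3337, -0.3939, 0.2314]
ee_rot: [-0.617, -0.346, 0.617, -0.346]
ft_force: [1.3, -0.1, -0.3]
grip_width: 0.304
```

```bash
python3 -c "
from h import *
stat();go(-7,-185,.1)"
```

```text
clk 1.82 bay [ -69.9 -562. ] z 0.2314 F [ 1.3 -0.1 -0.3] grip 0.304 toolx [ 0.    -0.001 -1.   ] y in bay [ 0.962 -0.272] ang y -15.8
offset mm [ 131.2  -42.  -380. ]
```

>>> send_rows([
  [0,-4,-40],
  [0,-8,-80],
  [0,-13,-120],
  [0,-17,-160],
  [0,-22,-200],
], grip=[255,255,255,255,255], twist=[-7,-14,-15.8,-15.8,-15.8])

```text
clock: 2.23
position: [0.4203, -0.2122, 0.2317]
ee_rot: [-0.565, -0.425, 0.565, -0.426]
ft_force: [1.2, 0.2, 0.3]
grip_width: 0.0
```

```bash
python3 -c "
from h import *
stat();go(-7,-185,.1)"
```

```text
clk 2.23 bay [ -35.5 -363.7] z 0.2317 F [1.2 0.2 0.3] grip 0.0 toolx [ 0.001 -0.001 -1.   ] y in bay [ 1.    -0.005] ang y -0.3
offset mm [ 131.6   27.4 -179. ]
```

>>> send_rows([
  [10,6,-38],
  [20,12,-76],
  [30,18,-114],
  [40,24,-152],
  [60,27,-179],
], grip=[255,255,255,255,255], twist=[0,0,0,0,0])

```text
clock: 2.65
position: [0.497, -0.0457, 0.1727]
ee_rot: [0.565, 0.426, -0.563, 0.427]
ft_force: [1.2, 0.5, -0.6]
grip_width: 0.0
```

```bash
python3 -c "
from h import *
stat();go(-7,-185,.006)"
```

```text
clk 2.65 bay [  -6.5 -182.8] z 0.1727 F [ 1.2  0.5 -0.6] grip 0.0 toolx [ 0.004  0.    -1.   ] y in bay [ 1.    -0.003] ang y -0.2
offset mm [166.7  -1.2   2.4]
```

>>> send_rows([
  [40,0,2],
  [80,0,4],
  [120,0,4],
  [150,0,4],
  [166,0,4],
], grip=[255,255,255,255,255], twist=[0,0,0,0,0])

```text
clock: 3.07
position: [0.4916, -0.0529, 0.0017]
ee_rot: [-0.563, -0.427, 0.566, -0.425]
ft_force: [-0.3, 0.1, 0.6]
grip_width: -0.001
```

```bash
python3 -c "
from h import *
look('a2')"
```

```text
relay []
block []
dark []
clk 3.22 bay [  -8.1 -190.6] z 0.0046 F [ 0.7 -0.2  0.7] grip -0.003 toolx [-0.002  0.001 -1.   ] y in bay [ 1.    -0.005] ang y -0.3
```

View pics/a2.png

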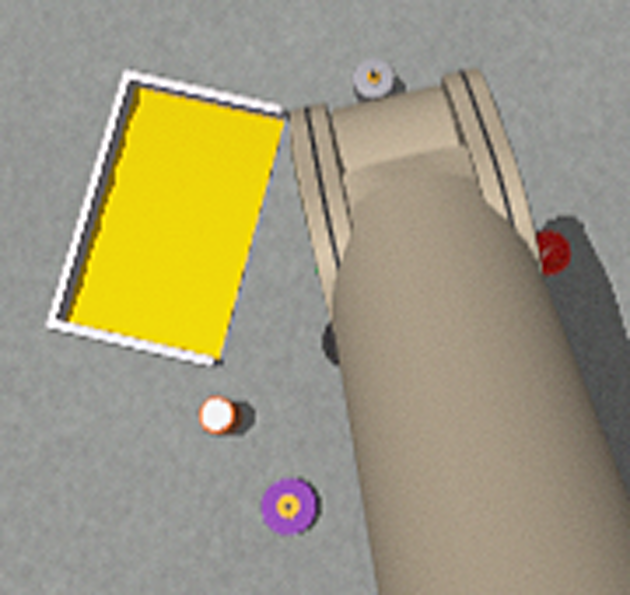

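>>> send_rows([
  [-3,0,-12],
  [-3,0,-24],
  [-3,0,-36],
  [-3,0,-48],
  [-3,0,-60],
], grip=[255,255,255,255,255], twist=[0,0,0,0,0])

```text
clock: 3.63
position: [0.5116, 0.0059, 0.0102]
ee_rot: [0.565, 0.425, -0.564, 0.426]
ft_force: [-0.3, -0.9, -0.2]
grip_width: 0.001
```

```bash
cat >> h.py <<'E'
def slook(tag):
    p,a=segs("side",(100,120,50),(125,255,255),.009,(120,340,180,330)); print("relay",a)
    _,a=segs("side",(50,100,40),(75,255,255),.008,(120,340,180,330)); print("block",a)
    cv2.imwrite(f"pics/{tag}.png",cv2.resize(p[170:330,120:340],None,fx=3.5,fy=3.5,interpolation=cv2.INTER_CUBIC))
    stat()
E
python3 -c "
from h import *
slook('a3')"
```

```text
relay []
block [(232.7, 243.4, array([ -7.1, -98. ]))]
clk 3.73 bay [  -6.6 -127.6] z 0.0101 F [ 0.4 -0.7  0.2] grip 0.007 toolx [ 0.003  0.001 -1.   ] y in bay [ 1.    -0.002] ang y -0.1
```

View pics/a3.png

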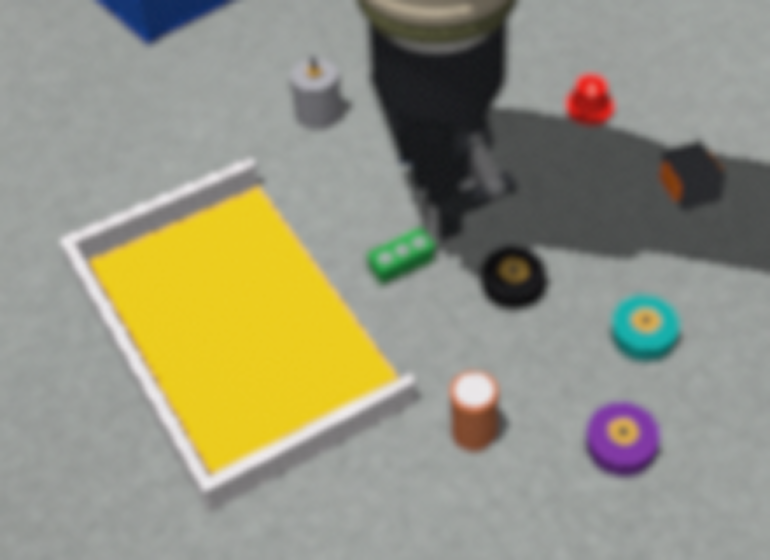

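The picture shows the green block at crop (402,255), moving straight ahead of the fingertips. I'll keep pushing.

>>> send_rows([
  [1,0,-12],
  [2,0,-24],
  [3,0,-36],
  [3,0,-48],
  [3,0,-60],
], grip=[255,255,255,255,255], twist=[0,0,0,0,0])

```text
clock: 4.15
position: [0.5274, 0.0626, 0.0061]
ee_rot: [0.565, 0.425, -0.564, 0.426]
ft_force: [-0.2, 1.0, 0.2]
grip_width: -0.0
```

```bash
python3 -c "
from h import *
slook('a4')"
```

```text
relay [(238.5, 209.9, array([  71.3, -159.4]))]
block [(207.8, 255.1, array([ -6.6, -39.3]))]
clk 4.25 bay [ -6.9 -68.4] z 0.006 F [-0.3 -0.1 -0.1] grip 0.005 toolx [ 0.001  0.001 -1.   ] y in bay [ 1.    -0.003] ang y -0.2
```

View pics/a4.png

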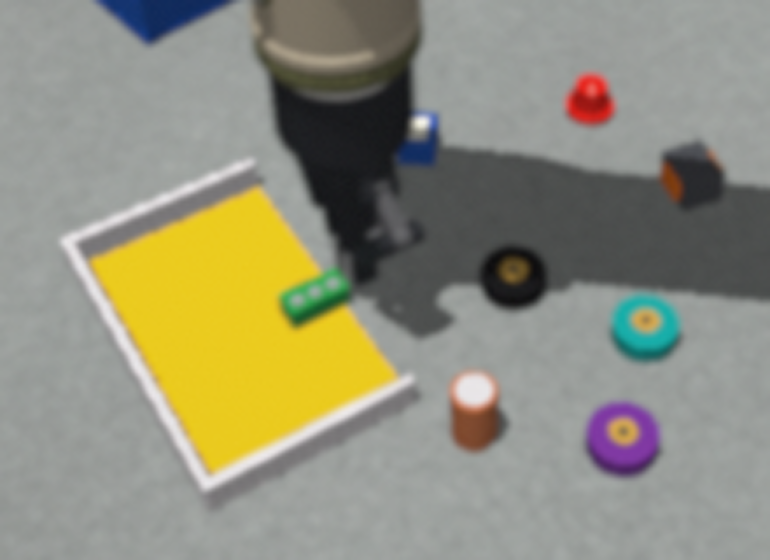

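The block is just inside, at crop (315,297). I'll push 40 mm deeper.

>>> send_rows([
  [0,0,-12],
  [0,0,-24],
  [0,0,-34],
  [0,0,-40],
  [0,0,-40],
], grip=[255,255,255,255,255], twist=[0,0,0,0,0])

```text
clock: 4.67
position: [0.538, 0.1028, 0.0054]
ee_rot: [0.564, 0.427, -0.564, 0.426]
ft_force: [0.1, -0.2, 0.0]
grip_width: -0.001
```

>>> send_rows([
  [-3,0,15],
  [-43,0,20],
  [-80,0,30],
  [-90,0,68],
  [-90,0,108],
], grip=[255,255,255,255,255], twist=[0,0,0,0,0])

```text
clock: 5.08
position: [0.5101, -0.0024, 0.0988]
ee_rot: [0.566, 0.426, -0.562, 0.428]
ft_force: [1.1, -0.6, -0.3]
grip_width: -0.002
```

```bash
python3 -c "
from h import *
slook('a5')
go(-58,-200,.006);go(71,-200,.006)"
```

```text
relay [(238.5, 211.5, array([  66.8, -156.8]))]
block [(190.0, 264.0, array([-7.5,  1.4]))]
clk 5.18 bay [  -6.3 -146.1] z 0.0956 F [ 0.2 -0.5  0.2] grip 0.003 toolx [-0.    -0.004 -1.   ] y in bay [ 1.    -0.014] ang y -0.8
offset mm [ 89.8 -51.   54.3]
offset mm [89.9 78.  52.5]
```

View pics/a5.png

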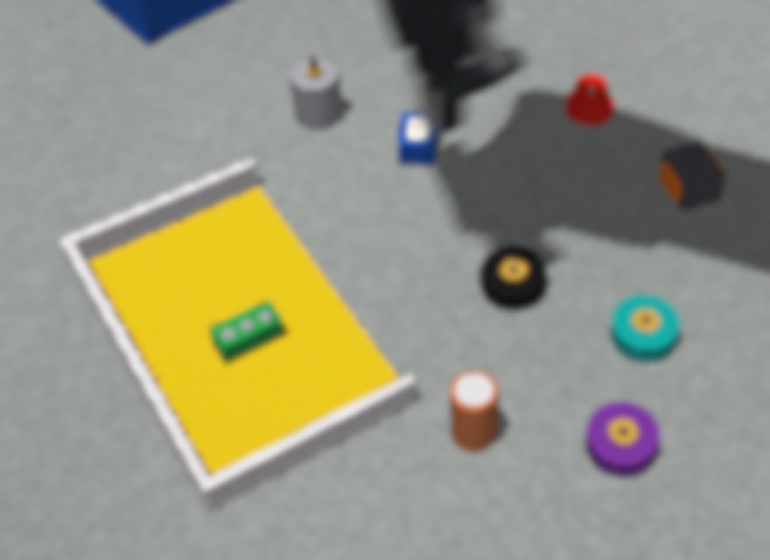

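The block is well inside at crop (248,330). The pulley is next.

>>> send_rows([
  [0,-26,28],
  [0,-51,54],
  [38,-51,54],
  [72,-51,54],
  [86,-51,54],
], grip=[255,255,255,255,255], twist=[0,0,0,0,0])

```text
clock: 5.6
position: [0.442, -0.0421, 0.0067]
ee_rot: [-0.564, -0.426, 0.566, -0.425]
ft_force: [0.1, 0.1, 0.5]
grip_width: -0.003
```

```bash
cat >> h.py <<'E'
def pul(tag):
    p,_=viewer.camera("side"); h=cv2.cvtColor(p,cv2.COLOR_BGR2HSV)
    m=cv2.inRange(h,(10,100,60),(22,255,255)); k=np.zeros_like(m);k[180:330,120:340]=m[180:330,120:340]
    for c in cv2.findContours(k,0,2)[0]:
        if cv2.contourArea(c)>6:
            (u,v),_,_=cv2.minAreaRect(c); b=bay(ray("side",u,v,.014)); 
            print("brass",round(u,1),round(v,1),b)
    cv2.imwrite(f"pics/{tag}.png",cv2.resize(p[170:330,120:340],None,fx=3.5,fy=3.5,interpolation=cv2.INTER_CUBIC)); stat()
E
python3 -c "
from h import *
pul('b1');go(-58,-180,.006)"
```

```text
brass 297.8 292.8 [-181.6 -136.8]
brass 255.5 291.5 [-136.5  -71.8]
brass 304.3 261.3 [-129.5 -192.6]
brass 266.5 246.5 [ -56.8 -150.3]
brass 311.4 221.8 [ -51.6 -272.9]
clk 5.65 bay [ -61.5 -193.7] z 0.0053 F [-1.2 -1.2 -0.7] grip 0.0 toolx [-0.005  0.    -1.   ] y in bay [ 1.    -0.007] ang y -0.4
offset mm [ -0.7   3.4 -13.8]
```

View pics/b1.png

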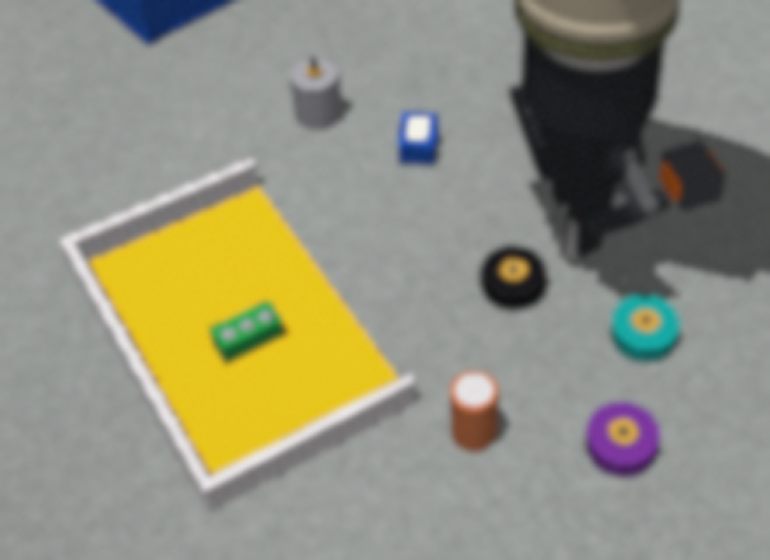

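>>> send_rows([
  [0,2,0],
  [0,2,-4],
  [0,2,-8],
  [0,2,-12],
  [0,2,-12],
], grip=[255,255,255,255,255], twist=[0,0,0,0,0])

```text
clock: 6.07
position: [0.4505, -0.029, 0.0102]
ee_rot: [0.565, 0.426, -0.564, 0.427]
ft_force: [0.6, -0.4, 0.4]
grip_width: -0.001
```

```bash
python3 -c "
from h import *
pul('b2')"
```

```text
brass 297.8 292.8 [-181.6 -136.8]
brass 255.5 291.5 [-136.5  -71.8]
brass 304.3 261.3 [-129.5 -192.6]
brass 265.9 246.7 [ -56.5 -148.9]
brass 311.0 221.5 [ -50.4 -272.8]
clk 6.12 bay [ -56.  -179.7] z 0.01 F [-0.4  0.3  0.3] grip -0.001 toolx [ 0.001 -0.    -1.   ] y in bay [ 1.    -0.004] ang y -0.3
```

>>> send_rows([
  [2,-1,-8],
  [4,-1,-16],
  [4,-1,-24],
  [4,-1,-32],
  [4,-1,-40],
], grip=[255,255,255,255,255], twist=[0,0,0,0,0])

```text
clock: 6.53
position: [0.4597, 0.0099, 0.0053]
ee_rot: [0.564, 0.426, -0.564, 0.426]
ft_force: [-0.1, -0.6, 0.3]
grip_width: 0.001
```

```bash
python3 -c "
from h import *
pul('b3')"
```

```text
brass 297.8 292.8 [-181.6 -136.8]
brass 255.0 291.5 [-136.  -71.]
brass 304.3 261.3 [-129.5 -192.6]
brass 250.0 255.0 [ -57.3 -109.6]
brass 311.3 222.1 [ -52.2 -272.2]
clk 6.58 bay [ -57.4 -137.6] z 0.0055 F [-0.9  1.   0.4] grip 0.001 toolx [ 0.001  0.001 -1.   ] y in bay [ 1.    -0.003] ang y -0.2
```

View pics/b3.png

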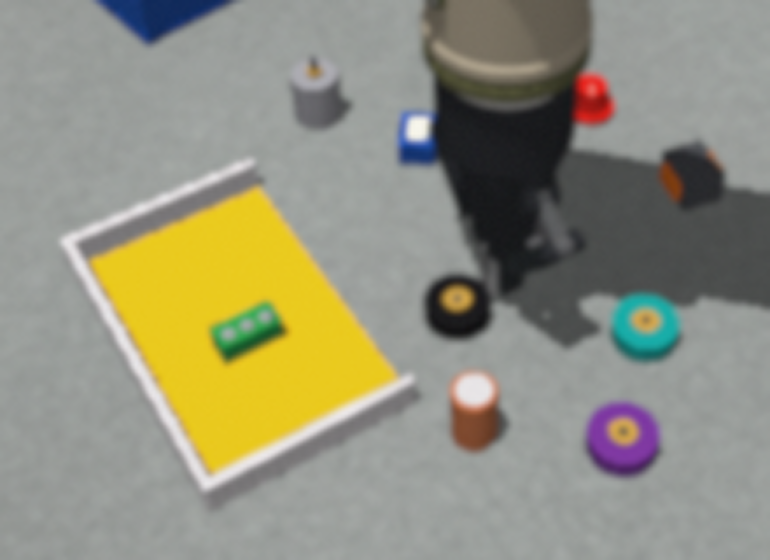

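The pulley is moving straight, now at crop (457,303).

>>> send_rows([
  [0,0,-9],
  [0,0,-18],
  [0,0,-27],
  [0,0,-36],
  [0,0,-45],
], grip=[255,255,255,255,255], twist=[0,0,0,0,0])

```text
clock: 7.0
position: [0.4721, 0.053, 0.0053]
ee_rot: [0.565, 0.426, -0.564, 0.426]
ft_force: [-0.5, -0.4, 0.1]
grip_width: -0.002
```

```bash
python3 -c "
from h import *
pul('b4')"
```

```text
brass 297.5 293.0 [-181.8 -136.1]
brass 255.5 291.5 [-136.5  -71.8]
brass 231.0 264.5 [-57.2 -65. ]
brass 304.3 261.3 [-129.5 -192.6]
brass 311.5 221.5 [ -51.  -273.7]
clk 7.05 bay [-57.1 -92.4] z 0.0055 F [-0.4  2.   0.4] grip 0.002 toolx [ 0.001  0.001 -1.   ] y in bay [ 1.    -0.004] ang y -0.2
```

Still straight, so I'll push the remaining 65 mm or so in two calls.

>>> send_rows([
  [0,0,-9],
  [0,0,-18],
  [0,0,-27],
  [0,0,-36],
  [0,0,-45],
], grip=[255,255,255,255,255], twist=[0,0,0,0,0])

```text
clock: 7.47
position: [0.4845, 0.0962, 0.0053]
ee_rot: [0.565, 0.426, -0.564, 0.426]
ft_force: [-0.3, -1.0, 0.1]
grip_width: -0.001
```

```bash
python3 -c "
from h import *
pul('b5')"
```

```text
brass 297.8 292.8 [-181.6 -136.8]
brass 254.7 291.3 [-135.3  -70.8]
brass 211.0 274.5 [-57.1 -20.1]
brass 304.0 261.5 [-129.8 -191.8]
brass 311.5 221.5 [ -51.  -273.7]
clk 7.52 bay [-57.  -47.4] z 0.0055 F [-0.5  1.4  0.5] grip -0.0 toolx [ 0.001  0.001 -1.   ] y in bay [ 1.    -0.004] ang y -0.2
```

View pics/b5.png

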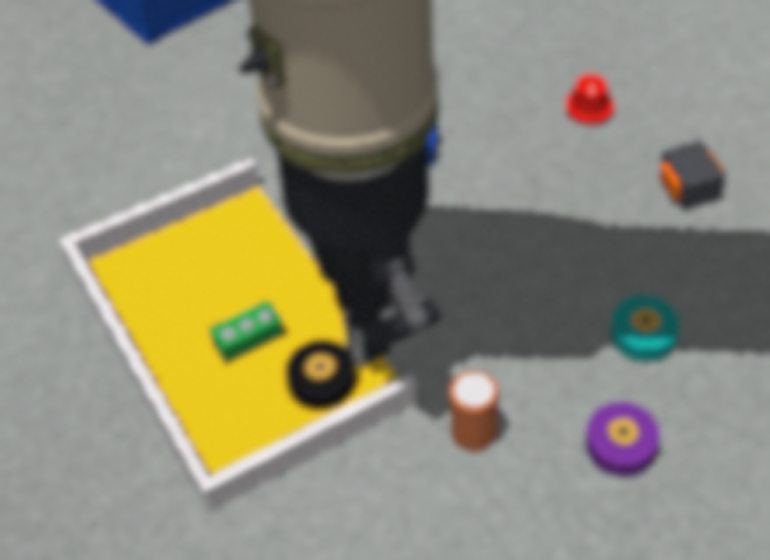

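The pulley is inside at crop (320,370). I'll nudge it 15 mm further, then retreat.

>>> send_rows([
  [0,0,-9],
  [0,0,-15],
  [-2,0,0],
  [-40,0,10],
  [-76,20,25],
], grip=[255,255,255,255,255], twist=[0,0,0,0,0])

```text
clock: 7.93
position: [0.4923, 0.0685, 0.0791]
ee_rot: [-0.562, -0.428, 0.565, -0.426]
ft_force: [1.8, 0.6, 0.4]
grip_width: 0.001
```

>>> send_rows([
  [-5,26,30],
  [-5,52,60],
  [-5,78,90],
  [-5,100,120],
  [0,108,135],
], grip=[255,255,255,255,255], twist=[0,0,0,0,0])

```text
clock: 8.35
position: [0.5645, -0.0985, 0.0802]
ee_rot: [0.566, 0.423, -0.566, 0.425]
ft_force: [-0.2, -0.1, -0.2]
grip_width: 0.0
```

```bash
python3 -c "
from h import *
slook('c1');pul('c1b');go(70,-202,.008)"
```

```text
relay [(239.0, 209.5, array([  71.8, -161.1]))]
block [(190.0, 264.0, array([-7.5,  1.4]))]
clk 8.45 bay [  70.5 -214.6] z 0.0785 F [-0.7  0.7  0. ] grip -0.002 toolx [-0.001 -0.001 -1.   ] y in bay [ 1.    -0.012] ang y -0.7
brass 297.8 292.8 [-181.6 -136.8]
brass 255.5 291.5 [-136.5  -71.8]
brass 203.0 278.5 [-57.1  -2.7]
brass 304.3 261.3 [-129.5 -192.6]
brass 311.7 221.5 [ -51.  -274.1]
clk 8.5 bay [  69.6 -211.9] z 0.0789 F [ 0.6 -0.2  0.3] grip -0.002 toolx [-0.001  0.    -1.   ] y in bay [ 1.    -0.009] ang y -0.5
offset mm [70.9  0.4 -9.9]
```

View pics/c1.png

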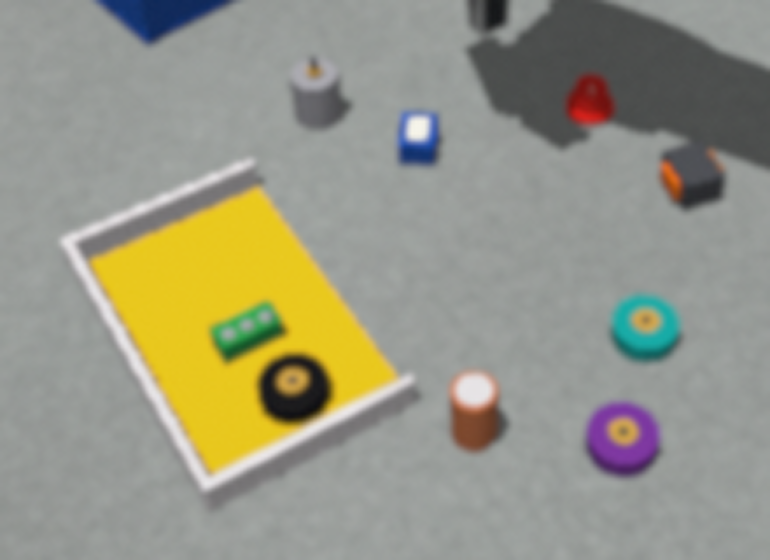

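>>> send_rows([
  [20,7,-4],
  [40,7,-4],
  [58,7,-4],
  [70,7,-4],
  [71,7,-4],
], grip=[255,255,255,255,255], twist=[-6,-8,-8,-8,-8])

```text
clock: 8.92
position: [0.5688, -0.0893, 0.0064]
ee_rot: [-0.532, -0.466, 0.534, -0.463]
ft_force: [-0.6, -1.3, -0.3]
grip_width: 0.003
```

```bash
python3 -c "
from h import *
slook('c2');go(76,-190,.007)"
```

```text
relay [(239.0, 209.5, array([  71.8, -161.1]))]
block [(190.0, 264.0, array([-7.5,  1.4]))]
clk 9.02 bay [  76.1 -205.5] z 0.0088 F [ 0.1  0.  -0. ] grip 0.001 toolx [-0.  0. -1.] y in bay [0.991 0.134] ang y 7.7
offset mm [  1.8   2.  -15.4]
```

View pics/c2.png

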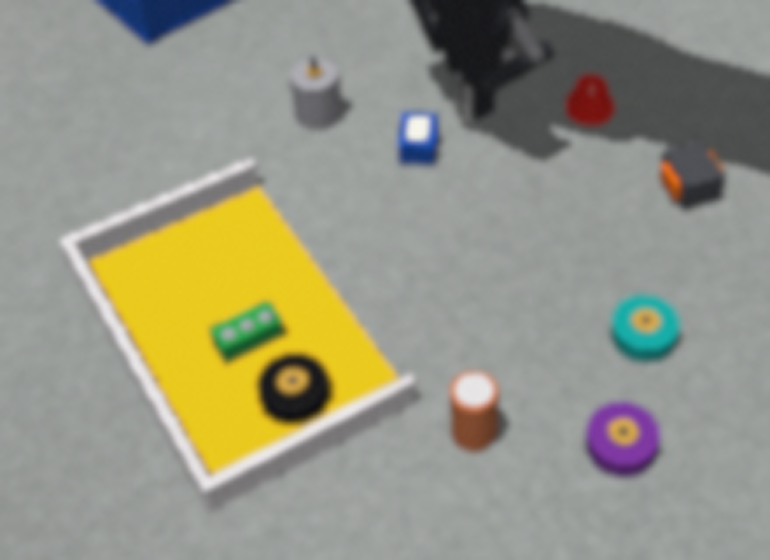

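The fingertip is behind the relay, which shows at crop (418,138). Pushing.

>>> send_rows([
  [1,0,-9],
  [2,0,-18],
  [2,0,-27],
  [2,0,-36],
  [2,0,-45],
], grip=[255,255,255,255,255], twist=[0,0,0,0,0])

```text
clock: 9.43
position: [0.5771, -0.0448, 0.007]
ee_rot: [0.533, 0.464, -0.533, 0.465]
ft_force: [0.4, 1.0, 0.2]
grip_width: 0.0
```

```bash
python3 -c "
from h import *
slook('c3')"
```

```text
relay [(230.0, 216.0, array([  64.9, -133.3]))]
block [(190.0, 264.0, array([-7.5,  1.4]))]
clk 9.53 bay [  69.9 -159.1] z 0.0069 F [ 0.  -0.1  0.5] grip -0.001 toolx [ 0.001  0.001 -1.   ] y in bay [0.991 0.137] ang y 7.9
```

View pics/c3.png

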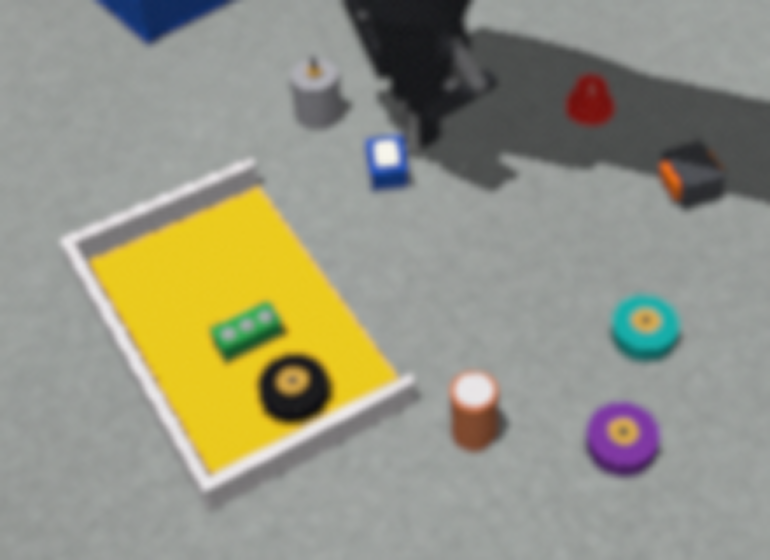

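The relay is at crop (387,160) and turning to lie flush with the face. It sits close to the push line.

>>> send_rows([
  [0,0,-9],
  [0,0,-18],
  [0,0,-27],
  [0,0,-36],
  [0,0,-45],
], grip=[255,255,255,255,255], twist=[0,0,0,0,0])

```text
clock: 9.95
position: [0.5829, -0.0006, 0.0065]
ee_rot: [0.533, 0.464, -0.533, 0.464]
ft_force: [-0.5, 0.2, -0.3]
grip_width: -0.001
```

```bash
python3 -c "
from h import *
slook('c4')"
```

```text
relay [(220.1, 225.8, array([  50.6, -100. ]))]
block [(190.0, 264.0, array([-7.5,  1.4]))]
clk 10.05 bay [  63.8 -114.7] z 0.0067 F [-0.1  0.5  0.7] grip 0.005 toolx [ 0.     0.001 -1.   ] y in bay [0.991 0.136] ang y 7.8
```

View pics/c4.png

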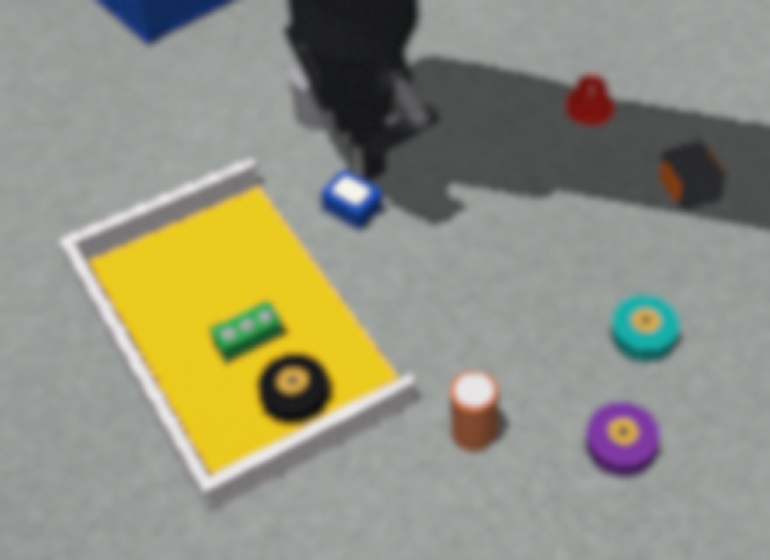

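The relay at crop (351,197) is turning and slipping to the left of the finger. I'll back off, shift left and push straight.

>>> send_rows([
  [0,0,12],
  [0,0,24],
  [0,-10,24],
  [0,-17,24],
  [0,-17,24],
], grip=[255,255,255,255,255], twist=[0,0,4,8,8])

```text
clock: 10.47
position: [0.5613, -0.0258, 0.0063]
ee_rot: [-0.565, -0.424, 0.566, -0.424]
ft_force: [-0.3, 0.4, -0.3]
grip_width: -0.001
```

```bash
python3 -c "
from h import *
slook('c5')
for r in viewer.spot_point('relay_center','side')[:2]: print(r['score'],bay(ray('side',*r['position'],.009)))
p,_=viewer.camera('side')
m=cv2.inRange(p,(170,170,170),(255,255,255)); k=np.zeros_like(m);k[205:235,205:240]=m[205:235,205:240]
for c in cv2.findContours(k,0,2)[0]:
  (u,v),_,_=cv2.minAreaRect(c);print('white',u,v,cv2.contourArea(c),bay(ray('side',u,v,.018)))
"
```

```text
relay [(219.0, 229.0, array([ 43.6, -93.3]))]
block [(190.0, 264.0, array([-7.5,  1.4]))]
clk 10.57 bay [  51.2 -145.1] z 0.0066 F [0.1 0.4 0.3] grip -0.006 toolx [ 0.    -0.001 -1.   ] y in bay [ 1.    -0.005] ang y -0.3
0.49 [  48.3 -102.9]
white 218.90003967285156 224.70004272460938 33.0 [ 47.2 -95.7]
```

View pics/c5.png

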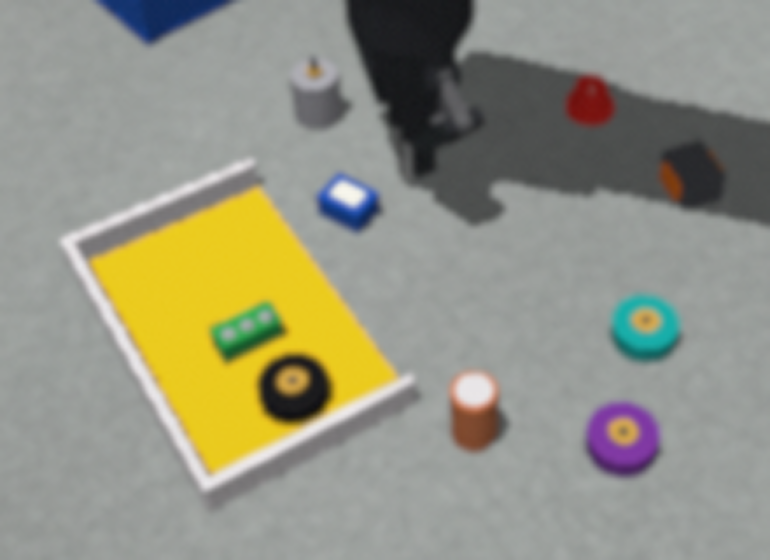

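>>> send_rows([
  [0,-4,-9],
  [0,-4,-18],
  [0,-4,-27],
  [0,-4,-36],
  [0,-4,-45],
], grip=[255,255,255,255,255], twist=[0,0,0,0,0])

```text
clock: 11.08
position: [0.5716, 0.0228, 0.0065]
ee_rot: [0.564, 0.426, -0.564, 0.426]
ft_force: [0.2, -0.3, 0.0]
grip_width: 0.002
```

```bash
cat >> h.py <<'E'
def rel(tag):
    slook(tag); p=cv2.imread(f"pics/{tag}.png"); p,_=viewer.camera('side')
    for r in viewer.spot_point('relay_center','side')[:1]: print("net",r['score'],bay(ray('side',*r['position'],.009)))
E
python3 -c "
from h import *
rel('c6')"
```

```text
relay [(210.0, 231.0, array([ 48.9, -74.1]))]
block [(190.0, 264.0, array([-7.5,  1.4]))]
clk 11.18 bay [ 46.6 -95.5] z 0.0067 F [ 0.2  0.1 -0.1] grip -0.002 toolx [ 0.001  0.001 -1.   ] y in bay [ 1.    -0.002] ang y -0.1
```

View pics/c6.png

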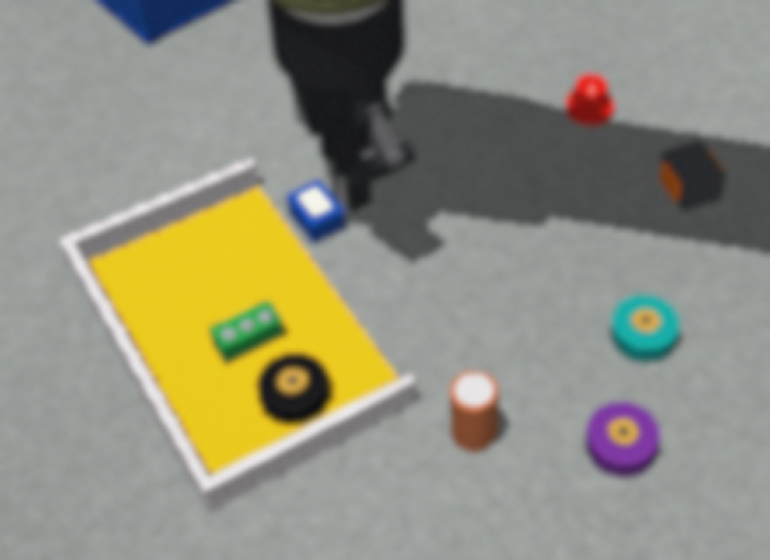

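The relay, at crop (316,208), is now flush and centred on the fingertip. I'll continue.

>>> send_rows([
  [0,0,-9],
  [0,0,-18],
  [0,0,-27],
  [0,0,-36],
  [0,0,-45],
], grip=[255,255,255,255,255], twist=[0,0,0,0,0])

```text
clock: 11.7
position: [0.5838, 0.0658, 0.0066]
ee_rot: [0.565, 0.426, -0.564, 0.426]
ft_force: [-0.6, -0.2, -0.3]
grip_width: 0.002
```

```bash
python3 -c "
from h import *
rel('c7')"
```

```text
relay [(192.0, 239.5, array([ 48. , -30.5]))]
block [(190.0, 264.0, array([-7.5,  1.4]))]
clk 11.8 bay [ 46.7 -50.7] z 0.0067 F [0.3 0.4 1. ] grip 0.0 toolx [ 0.     0.001 -1.   ] y in bay [ 1.    -0.003] ang y -0.2
net 0.53 [ 47.6 -32.2]
```

View pics/c7.png

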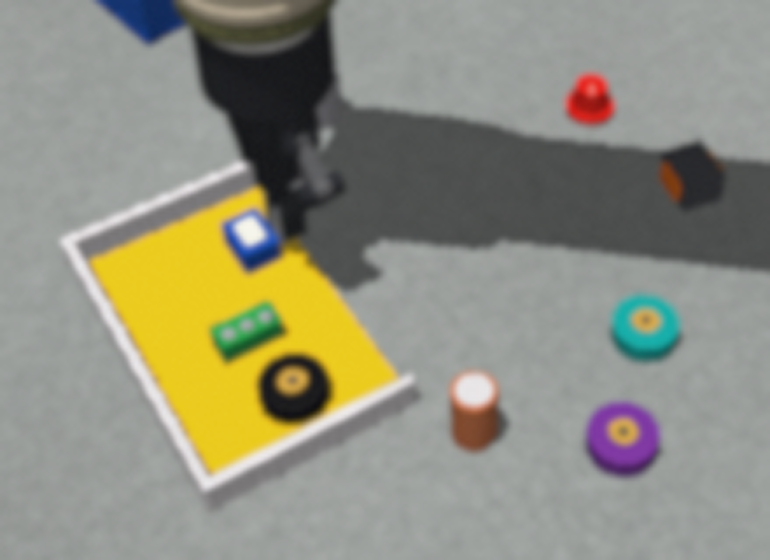

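The relay is inside at crop (252,238). I'll push 25 mm more, then retreat out of the mouth and up.

>>> send_rows([
  [0,0,-9],
  [0,0,-18],
  [0,0,-25],
  [0,0,-25],
  [0,0,-5],
], grip=[255,255,255,255,255], twist=[0,0,0,0,0])

```text
clock: 12.32
position: [0.5854, 0.0746, 0.007]
ee_rot: [0.564, 0.428, -0.562, 0.427]
ft_force: [-0.5, 1.0, 0.1]
grip_width: 0.002
```

>>> send_rows([
  [-20,0,15],
  [-60,0,20],
  [-100,0,20],
  [-130,0,45],
  [-140,0,80],
], grip=[255,255,255,255,255], twist=[0,0,0,0,0])

```text
clock: 12.73
position: [0.5654, -0.0043, 0.152]
ee_rot: [0.566, 0.426, -0.561, 0.429]
ft_force: [1.1, -0.2, -0.4]
grip_width: 0.0
```

>>> send_rows([
  [0,0,40],
  [0,0,80],
  [0,0,120],
  [0,0,160],
  [0,0,180],
], grip=[255,255,255,255,255], twist=[0,0,0,0,0])

```text
clock: 13.15
position: [0.5115, -0.1863, 0.1466]
ee_rot: [-0.565, -0.424, 0.566, -0.425]
ft_force: [0.5, -0.9, 0.1]
grip_width: -0.001
```

```bash
python3 -c "
from h import *
look('d1'); rel('d2'); pul('d3')
for k,z in dict(capacitor_center=.02,motor_center=.02,dial_center=.011,transformer_center=.012,driver_grip=.012,jar_center=.03).items():
  for r in viewer.spot_point(k,'side')[:1]: print(k,np.round(r['position']),np.round(ray('side',*r['position'],z)[:2],3))
"
```

```text
relay [(176.0, 185.0, array([48.6, -5.5]))]
block [(168.4, 205.9, array([-10.3,  -1.5]))]
dark []
clk 13.3 bay [  45.7 -310.2] z 0.1465 F [0.7 1.1 0.3] grip -0.005 toolx [-0. -0. -1.] y in bay [ 1.    -0.009] ang y -0.5
relay [(178.7, 245.9, array([47.1,  0.7]))]
block [(190.0, 264.0, array([-7.5,  1.4]))]
clk 13.4 bay [  45.8 -307. ] z 0.1466 F [-0.5  0.5 -0.3] grip -0.0 toolx [ 0.  0. -1.] y in bay [ 1.    -0.004] ang y -0.3
net 0.57 [50.4 -9.4]
brass 297.8 292.8 [-181.6 -136.8]
brass 255.5 291.5 [-136.5  -71.8]
brass 203.0 278.5 [-57.1  -2.7]
brass 304.3 261.3 [-129.5 -192.6]
brass 311.5 221.5 [ -51.  -273.7]
clk 13.55 bay [  45.8 -306.6] z 0.1466 F [-0.2 -0.7 -1.2] grip -0.003 toolx [ 0.  0. -1.] y in bay [ 1.    -0.003] ang y -0.2
capacitor_center [253. 290.] [0.405 0.1  ]
motor_center [193. 270.] [0.523 0.142]
dial_center [290. 197.] [ 0.516 -0.154]
transformer_center [316. 218.] [ 0.43  -0.138]
driver_grip [357. 168.] [ 0.454 -0.355]
jar_center [286. 123.] [ 0.704 -0.374]
```

View pics/d1.png

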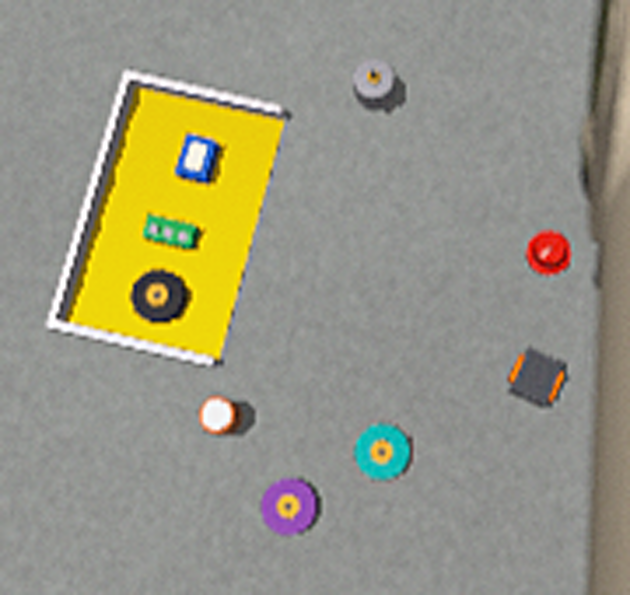

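View pics/d2.png

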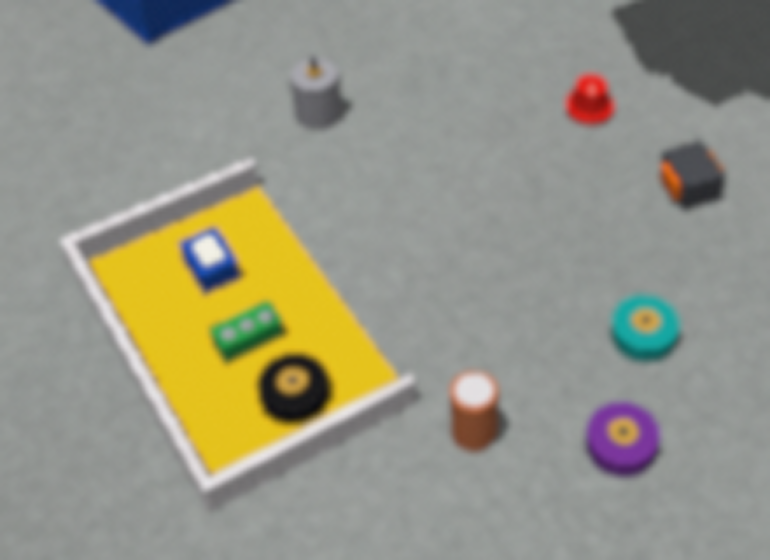

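All three lie flat well inside the bay: relay at top crop (197,158), block at (172,232) and pulley at (160,295). The things to be left alone sit where they were in both views. The network's "motor" report at (193,270) is false; the motor stands unmoved at side crop (316,95).

```bash
python3 -c "
from workcell import manip
print(manip.hand_in())"
```

```text
the job is handed in; nothing more can be done
None
```

I pushed the terminal block, the black pulley and the relay one after another through the mouth with shut fingers, never lifting them. All three now lie flat inside the bay, and I handed the job in at about 13.6 s. The relay slipped to one side once; I backed off and pushed it again straight.

In the bay frame (x, y in mm), the last checks put them well past the mouth limits:

| Part | x | y | y must be above |
|---|---|---|---|
| Relay | about 48 | −9 to +1 | −49.5 |
| Terminal block | about −9 | about 0 | −52.5 |
| Pulley | about −57 | about −3 | −41.5 |

- **Left-alone things:** The capacitor, motor, dial and transformer look unmoved in both pictures. I checked the screwdriver and jar only by the network, which agreed with the start within about 1 cm. The gripper was clear of everything.
- **Checks that failed or disagreed:**
  - The network's last motor report landed inside the bay. The pictures show the motor in its place, so that report was false.
  - Its capacitor reading was about 15 mm off the earlier ones, while the pictures show no movement.
  - The colour check for the black pulley in the top view found nothing at the end. The pulley's position comes from its brass hub in the side view and from the top picture.

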